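# Set the hold-down screw of a tube rack clamp

### The arm

A 6-joint arm with a two-finger parallel gripper is mounted at the origin on the work surface. World frame = base frame: x ahead of the robot, y to its left, z up, the work surface at z = 0. Lengths are in m, angles in degrees, forces in N, time in s.
With the tool pointing down it reaches from about 0.4 to 0.825 m from the base axis. Payload 7 kg.
Tool frame: the origin (TCP) lies at the very end of the fingers, on their centre line; the grasp point (between the pads) lies 19 mm behind it (ctrl.grip_depth is the z of the grasp point in the tool frame, in m); z points along the fingers, y is the direction in which the jaws open and shut (so a half turn about z gives the same grasp; the last joint's range is limited). The gripper opens to 88 mm and grips with 3 to 60 N. Pads are 19 mm wide; open, the fingers measure 130 mm over their backs; the gripper's body (78 mm by 193 mm) begins 47 mm behind the grasp point.
Start: joints at [-49.612, 20.546, 0.682, 0, -70.136, -16.507], TCP at [0.273, -0.617, 0.227] pointing down, gripper open.
Joint ranges: [-176.03, 176.03], [-82.01, 121.73], [-58.28, 71.71], [-173.87, 95.51], [-174.79, -0.11], [-173.66, 173.66]. Speed limits (degrees/s): [136.94, 136.94, 172.46, 180, 180, 180].

### API

Orientations are given as [roll, pitch, yaw] about the fixed x, y, z axes, in that order (R = Rz(yaw) Ry(pitch) Rx(roll)).
In Python, from plant import telemetry, snapshot, job, models, ctrl gives the robot as it stands.
- The arm moves only by the tool jog_arm, never from a script. Its argument "targets" is text: rows parted by semicolons, each of 7 numbers parted by spaces: the shift along the tool's x, y, z in m, then the turn, a rotation vector about the tool's x, y, z in degrees, then the gripper command: -1 is shut, 1 is fully open, values between are in proportion. A call has exactly 8 rows; each row is the pose to reach, as a shift and turn from the pose measured when the call began, along the tool's axes at that moment; what a row does not reach only later rows make up. A row lasts 1/8 s, in which the tool goes at most 62.5 mm and 10.7 degrees, less where a joint would pass 70% of its speed; a pose out of reach is approached as far as the arm can. A call with a gripper value outside its range is refused whole. The fingers move at their own pace and stop on an object; the grip force is fixed at half the most. Time passes only in rows, so rows that repeat a pose let the fingers close, or fill a call up. It gives the time, the measured TCP pose, the force and the opening at its end, in the units of the state.
- telemetry.get_obs(): the state, without advancing time (a new reading comes with each control period).
- snapshot(name): name is "side" or "top"; returns a dict with "img" (400x640x3 uint8, red, green, blue), "range_z" (400x640 float32, m along the optical axis (not along the pixel's ray), 0 where there is no reading), "intrinsics" (3x3 intrinsics, pixels), "R" (3x3) and "t" (3): a world point X has camera coordinates R X + t. Camera axes: x right, y down, z forward; pixel columns grow to the right and rows downward; lengths in m; the calibration is good to about 2 mm. A picture is of the moment at which its call begins.
- job.close_job(): hands the job in, once; it reports no verdict.
Trained networks look in a picture, given as the dict that the camera call returned (one of the last four; its "shot" number tells which), for a name from the list of things; names that differ only in an ending like _2 or _b are one class to them, and where a whole thing is asked for, a point or a joint stands for the part that bears it (a point fixed in the world has none). Each returns a list of dicts, best first, with "conf" (0 to 1); they miss things now and then, are a little off and sometimes report something else, mostly with a low value. They report only what shows in the picture. A call takes as long as a camera call.
- models.cut_out(name, picture): "region" (400x640 bool, what is visible of it) and "uv" ([column, row] in pixels, amid what is visible of it).
- models.spot_point(name, picture): "uv" ([column, row] in pixels: a listed point, or the origin of a listed thing).
The state is a dict: "clock": time; "joint_pos": joint angles; "qvel": joint speeds; "tau": joint torques, N m; "tool_pos": TCP position; "orientation": TCP orientation; "force": force on the tool from outside, world axes, zero at the start; "moment": the same for the moment, N m; "opening": finger opening in m.
Only numpy, scipy, OpenCV 4.12 (cv2) and the standard library are available. Lean on these libraries where they do the work, as an engineer would, in place of code of your own. Each camera call takes 0.05 s, during which the arm holds its last target.

### The job

Set the hold-down thumbscrew over the tube rack: turn it clockwise (seen from above) until it bottoms, finger-tight and not forced, then back it off a quarter of a turn so the rack is kept down but can still slide, and let go. Leave the jar, the tape roll and the carton where they are.

Things in the scene. Friction and masses are not known exactly. Their poses are not given: they have to be found in the camera images.
- thumbscrew: The thumbscrew's wing, a dark steel upright bar 45 mm long (its x), 11 mm thick (its y), 28 mm tall (z up), on a vertical screw in the middle of the steel bridge. Origin: centre of the wing, about 157 mm above the bench. Grasp it from above across its thickness. 21 mm below the origin is the top of the brass collar. Clockwise seen from above screws down, 1.25 mm a turn.
- collar: Fixed round brass collar, 31 mm diameter, 23 mm tall, on the bridge under the wing; origin: centre of its underside, on the screw's axis. The hard stop the screw bottoms on is inside; its bearing is unknown and the collar's yaw is no help. Thread drag 0.03 N m; at the stop the torque felt rises 1.5 to 5 N m per rad, by how firm the grasp is. 0.1 to 0.4 N m is finger-tight, 0.8 overtight.
- spindle: The screw's steel spindle with its round foot (18 mm diameter) below the bridge. Origin: lowest point of the foot, on the screw's axis, 76 mm below the wing's centre; z up. It goes down with the screw. At the start the screw is 0.8 to 2.4 rad short of the bottom.
- rack: The tube rack (94 by 202 mm, held fast in the station) with its steel pad (26 by 26 mm) straight below the foot. Origin: centre of the pad's top face; z up. When the screw bottoms the foot just meets the pad; a quarter turn lifts it 0.3 mm, far less than these readings can show.
- station: The clamp station, fixed to the bench: aluminium base 125 by 220 mm with a steel bridge 112 mm high across its middle. Origin: centre of its underside, under the screw; x along the bridge, y along the rack, z up.
- jar_mid (a point): Centre of a loose white lidded jar, 56 mm diameter, 66 mm tall; a bystander.
- tape_roll_mid (a point): Centre of a loose cardboard-coloured ring-shaped roll lying flat, 76 mm diameter, 30 mm high; a bystander.
- carton_mid (a point): Centre of a loose closed carton, 75 by 170 by 60 mm; a bystander.

How it is judged:
By the outcome, as a careful person would: the job done as asked, in the order asked, and still so for the second after the job is handed in, with the robot touching nothing.
It also fails if it takes over 72 s, if anything falls off the work surface, if the arm or the gripper's body presses on something with over 40 N, if the wrist force passes 120 N, or if a joint passes its speed limit or range.

## Working session

There is one attempt and no reset: what is moved stays moved. The work goes in short steps, Python scripts to look and compute and a tool call to move; the robot and the scene stay as the last step left them, time stands still between calls to the robot, and variables do not carry over. Pictures are saved under pics/ and viewed, and the job is handed in when it is done.

Besides the shell and the picture viewer there is one more tool, called after "Request:" as name(argument=value, ...), one argument or row to a line, values as JSON. jog_arm: Moves the arm, as the interface text tells. Its arguments: {"type":"object","properties":{"targets":{"type":"string"}},"required":["targets"]}

```bash
ls; mkdir -p pics
cat > h.py <<'E'
import numpy as np, cv2
from plant import telemetry, snapshot, job, models, ctrl
def ray(p,uv):
    d=np.linalg.inv(p["intrinsics"])@np.array([uv[0],uv[1],1.0]); R=p["R"]; return -R.T@p["t"], R.T@d
def atz(p,uv,z):
    o,d=ray(p,uv); return o+d*(z-o[2])/d[2]
def pts(p,mask):
    v,u=np.nonzero(mask&(p["range_z"]>0)); z=p["range_z"][v,u]
    c=np.linalg.inv(p["intrinsics"])@np.stack([u*z,v*z,z]); return (p["R"].T@(c-p["t"][:,None])).T
def save(p,n): cv2.imwrite("pics/"+n,cv2.cvtColor(p["img"],cv2.COLOR_RGB2BGR))
E
python3 - <<'E'
from h import *
np.set_printoptions(precision=4,suppress=True)
o=telemetry.get_obs(); print(o, ctrl.grip_depth)
for n in("top","side"):
    p=snapshot(n); save(p,n+"0.png")
    print(n,-p["R"].T@p["t"])
    for k in("thumbscrew","collar","spindle","station"):
        for m in models.cut_out(k,p)[:2]:
            P=pts(p,m["region"]); print(k,m["conf"],m["uv"],m["region"].sum(),P.mean(0) if len(P) else None,P.max(0) if len(P) else 0)
        for m in models.spot_point(k,p)[:2]: print("  spot",m["conf"],m["uv"])
E
```

```text
pics
{'clock': 0.0, 'joint_pos': array([-49.612 ,  20.5914,   0.6347,  -0.0217, -70.1361, -16.5049]), 'qvel': array([-0.0301, -0.046 , -0.0241, -0.0223, -0.0656,  0.02  ]), 'tau': array([  0.0003, -58.2727,  29.3063,   6.9975,   0.0071,  -0.0002]), 'tool_pos': array([ 0.2731, -0.6168,  0.2256]), 'orientation': array([ 179.9053,   -0.0068, -156.1243]), 'force': array([ 0.0882,  0.7164, -0.0339]), 'moment': array([ 0.0269, -0.0477, -0.0189]), 'opening': 0.08789478997995913} -0.0188
top [0.537  0.0224 0.9969]
thumbscrew 0.54 [274.3, 263.3] 93 [0.5043 0.1144 0.1708] [0.5104 0.1346 0.1751]
thumbscrew 0.23 [282.5, 255.3] 2645 [0.5095 0.1061 0.043 ] [0.5785 0.2314 0.1207]
  spot 0.46 [273.6, 264.1]
collar 0.47 [274.1, 261.4] 81 [0.5055 0.1157 0.1357] [0.5175 0.1288 0.1397]
  spot 0.42 [277.5, 261.9]
spindle 0.54 [275.4, 263.2] 143 [0.5041 0.1161 0.1647] [0.5125 0.1512 0.1752]
  spot 0.46 [279.5, 263.4]
station 0.69 [281.6, 254.9] 2577 [0.5085 0.1039 0.0429] [0.5787 0.2314 0.137 ]
  spot 0.59 [282.7, 260.9]
side [0.4273 0.5629 0.646 ]
thumbscrew 0.57 [374.2, 246.0] 294 [0.5024 0.1229 0.1618] [0.512  0.1407 0.171 ]
  spot 0.85 [379.8, 244.0]
collar 0.55 [374.7, 262.6] 234 [0.4995 0.1265 0.1267] [0.5181 0.1395 0.1432]
  spot 0.67 [370.3, 264.3]
spindle 0.75 [375.7, 246.1] 353 [0.5032 0.12   0.1503] [0.5288 0.1407 0.171 ]
  spot 0.78 [370.7, 276.3]
station 0.57 [368.0, 292.2] 3674 [0.4971 0.1506 0.0466] [0.5969 0.2354 0.1153]
  spot 0.95 [368.3, 300.8]
```

Run:
```python
from h import *
np.set_printoptions(precision=4,suppress=True)
ims=[]
for n,c in(("top",(274,262)),("side",(374,255))):
    p=snapshot(n)
    u,v=c; im=p["img"][v-40:v+40,u-50:u+50]; ims.append(cv2.resize(im,None,fx=4,fy=4,interpolation=cv2.INTER_CUBIC))
    m=models.cut_out("thumbscrew",p)[0]; P=pts(p,m["region"]); P=P[P[:,2]>0.162]
    r=cv2.minAreaRect((P[:,:2]*1000).astype(np.float32)); print(n,len(P),r)
    top=P[P[:,2]>0.166][:,:2]; w,V=np.linalg.eigh(np.cov(top.T)); print(top.mean(0),np.degrees(np.arctan2(V[1,1],V[0,1])),np.sqrt(w))
    st=models.spot_point("thumbscrew",p)[0]["uv"]; print("spot",atz(p,st,0.157))
    print("collar",atz(p,models.spot_point("collar",p)[0]["uv"],0.113))
    print("station",atz(p,models.spot_point("station",p)[0]["uv"],0.0))
cv2.imwrite("pics/crop0.png",cv2.cvtColor(np.vstack(ims)[:, :],cv2.COLOR_RGB2BGR)[:640])
im=np.hstack(ims);cv2.imwrite("pics/crop0.png",cv2.cvtColor(im,cv2.COLOR_RGB2BGR))
```

```text
Traceback (most recent call last):
IndexError: list index out of range
```

View pics/top0.png

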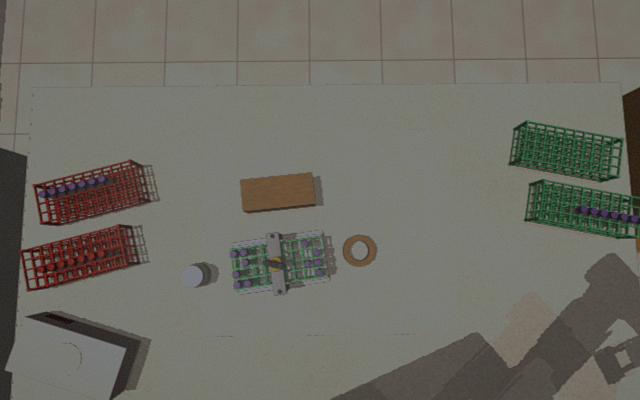

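View pics/side0.png

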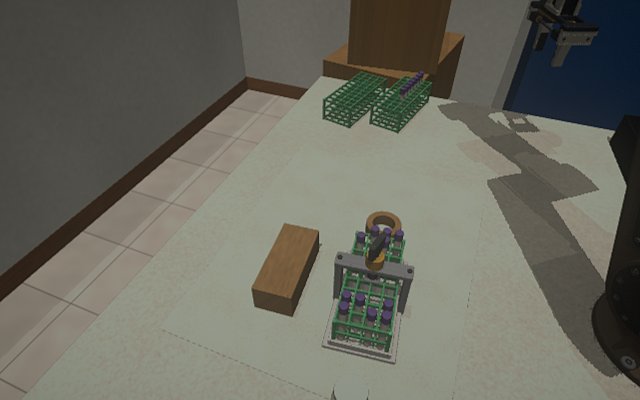

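The top view shows the station at about (280,262). The jar is at (195,275), the tape at (360,250) and the carton at (278,192). In the side view the wing is at (376,246) above the brass collar. The network missed the wing this time, so I'll add a retry and a crop.

```bash
cat > m1.py <<'E'
from h import *
import sys
np.set_printoptions(precision=4,suppress=True)
ims=[]
for n,c in(("top",(274,262)),("side",(374,255))):
    p=snapshot(n)
    u,v=c; im=p["img"][v-40:v+40,u-50:u+50]; ims.append(cv2.resize(im,None,fx=4,fy=4,interpolation=cv2.INTER_CUBIC))
    for i in range(2):
      r=models.cut_out("thumbscrew",p)
      if r: break
      p=snapshot(n)
    if r:
      P=pts(p,r[0]["region"]); P=P[P[:,2]>0.145]
      print(n,len(P),cv2.minAreaRect((P[:,:2]*1000).astype(np.float32)),P[:,2].max())
      for lo in(.15,.166):
        top=P[P[:,2]>lo][:,:2]; w,V=np.linalg.eigh(np.cov(top.T)); print(lo,len(top),top.mean(0),np.degrees(np.arctan2(V[1,1],V[0,1])),np.sqrt(w))
    for k,z in(("thumbscrew",.157),("collar",.113),("spindle",.081),("station",0)):
      r=models.spot_point(k,p)
      if r: print(k,r[0]["conf"],atz(p,r[0]["uv"],z))
    for k,z in(("jar_mid",.033),("tape_roll_mid",.015),("carton_mid",.03)):
      r=models.spot_point(k,p)
      if r: print(k,r[0]["conf"],atz(p,r[0]["uv"],z))
cv2.imwrite("pics/"+sys.argv[1],cv2.cvtColor(np.hstack(ims),cv2.COLOR_RGB2BGR))
E
python3 m1.py crop1.png
```

```text
top 106 ((503.59735107421875, 115.45703125), (39.217586517333984, 10.4891939163208), 77.8547134399414) 0.1751721143167739
0.15 105 [0.5041 0.1155] 80.59941101587054 [0.003  0.0109]
0.166 98 [0.5039 0.1159] 79.84491103043199 [0.0029 0.011 ]
thumbscrew 0.69 [0.5034 0.1179 0.157 ]
collar 0.39 [0.5045 0.118  0.113 ]
spindle 0.61 [0.5061 0.1077 0.081 ]
station 0.61 [0.5091 0.1128 0.    ]
jar_mid 0.89 [0.4749 0.3172 0.033 ]
tape_roll_mid 0.63 [ 0.5269 -0.068   0.015 ]
carton_mid 0.84 [0.6634 0.1291 0.03  ]
side 226 ((502.81475830078125, 120.20365142822266), (40.92405319213867, 10.168523788452148), 76.05469512939453) 0.17147088804869726
0.15 207 [0.5026 0.1247] 75.74849304885602 [0.0029 0.012 ]
0.166 120 [0.5032 0.1219] 76.12819771774736 [0.0028 0.0118]
thumbscrew 0.56 [0.5018 0.1198 0.157 ]
collar 0.57 [0.6297 0.1818 0.113 ]
spindle 0.59 [0.5047 0.1246 0.081 ]
station 0.87 [0.4973 0.1208 0.    ]
tape_roll_mid 0.74 [ 0.5268 -0.0711  0.015 ]
carton_mid 0.97 [0.6611 0.1163 0.03  ]
```

View pics/crop1.png

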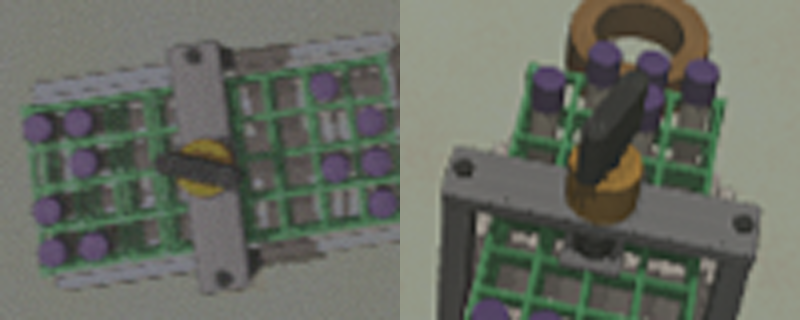

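The crop shows the wing centred at about (274,264) in the top image, lying at a yaw of about 77.5°, and its centre measures about (0.503, 0.118). The heights agree with the stated sizes. I'll grasp at yaw +77.5 rather than -102.5, since that leaves joint 6 enough clockwise range. First move is halfway, staying at the present height.

Request:
jog_arm(
  targets="-0.032 0.036 0 0 0 -10 1; -0.064 0.072 0 0 0 -20 1; -0.096 0.108 0 0 0 -30 1; -0.128 0.145 0 0 0 -40 1; -0.16 0.181 0 0 0 -50 1; -0.19 0.217 0 0 0 -60 1; -0.222 0.253 0 0 0 -70 1; -0.254 0.29 0 0 0 -80 1",
)

```text
clock: 2.9
tool_pos: [0.3884, -0.2478, 0.2269]
orientation: [-180.0, -0.0, -75.8]
force: [0.4, 0.1, -0.2]
opening: 0.0879
```

```bash
cat > go.py <<'E'
from h import *
from scipy.spatial.transform import Rotation as Ro
import sys
np.set_printoptions(precision=4,suppress=True)
o=telemetry.get_obs(); print(o["clock"],o["tool_pos"],o["orientation"],"q",o["joint_pos"],"F",o["force"],"M",o["moment"],"tau6",o["tau"][5],o["opening"])
if len(sys.argv)>1:
    x,y,z,yaw=map(float,sys.argv[1:5]); R=Ro.from_euler("xyz",o["orientation"],degrees=True)
    T=Ro.from_euler("xyz",[180,0,yaw],degrees=True)
    print("shift",R.inv().apply(np.array([x,y,z])-o["tool_pos"]),"turn",(R.inv()*T).as_rotvec(degrees=True))
E
python3 go.py 0.503 0.118 0.227 77.5
```

```text
2.9 [ 0.3884 -0.2478  0.2269] [-179.9509   -0.0237  -75.799 ] q [ -7.9326  -0.1742 -25.1112   0.0038 -65.0086  22.132 ] F [ 0.3508  0.0605 -0.2499] M [ 0.0203 -0.0482  0.0197] tau6 -0.7645720615983009 0.08785075428211468
shift [-0.3265 -0.2008 -0.0001] turn [   0.0162   -0.0731 -153.299 ]
```

Request:
jog_arm(
  targets="-0.04 -0.025 0 0 0 -10 1; -0.08 -0.05 0 0 0 -20 1; -0.12 -0.075 0 0 0 -30 1; -0.16 -0.1 0 0 0 -40 1; -0.2 -0.125 0 0 0 -50 1; -0.24 -0.15 0 0 0 -60 1; -0.28 -0.175 0 0 0 -70 1; -0.3265 -0.2 0 0 0 -80 1",
)

```text
clock: 3.9
tool_pos: [0.5026, 0.1193, 0.2273]
orientation: [180.0, -0.1, 4.5]
force: [1.0, -0.4, 1.1]
opening: 0.0876
```

Request:
jog_arm(
  targets="0 0 0 0 0 -10 1; 0 0 0 0 0 -20 1; 0 0 0 0 0 -30 1; 0 0 0 0 0 -40 1; 0 0 0 0 0 -50 1; 0 0 0 0 0 -60 1; 0 0 0 0 0 -70 1; 0 0 0 0 0 -73 1",
)

```text
clock: 4.9
tool_pos: [0.5025, 0.1193, 0.2274]
orientation: [179.9, -0.0, 77.7]
force: [-0.3, 0.8, -0.1]
opening: 0.0876
```

```bash
python3 go.py 0.503 0.118 0.146 77.5; python3 m1.py crop2.png
```

```text
4.9 [0.5025 0.1193 0.2274] [179.8993  -0.0352  77.726 ] q [ 35.1909   5.432  -19.0867   0.0555 -65.3873 132.512 ] F [-0.3148  0.8489 -0.1051] M [-0.1592  0.0872 -0.0005] tau6 0.12116692028939724 0.08758712968866934
shift [-0.0012  0.0006  0.0814] turn [ 0.1007 -0.0354  0.226 ]
station 0.55 [0.5058 0.1143 0.    ]
tape_roll_mid 0.71 [ 0.5292 -0.0714  0.015 ]
carton_mid 0.83 [0.6687 0.1208 0.03  ]
side 270 ((503.31878662109375, 118.23381042480469), (44.778865814208984, 11.512404441833496), 77.57506561279297) 0.17093945971299068
0.15 247 [0.5027 0.1223] 76.89954763718457 [0.0034 0.0132]
0.166 149 [0.5033 0.119 ] 77.63173928917324 [0.0032 0.0128]
thumbscrew 0.78 [0.5016 0.116  0.157 ]
collar 0.72 [0.5028 0.1268 0.113 ]
spindle 0.58 [0.5089 0.1179 0.081 ]
station 0.61 [0.5005 0.1192 0.    ]
jar_mid 0.67 [ 0.5234 -0.0572  0.033 ]
tape_roll_mid 0.69 [ 0.5218 -0.0611  0.015 ]
carton_mid 0.67 [0.6629 0.1184 0.03  ]
```

View pics/crop2.png

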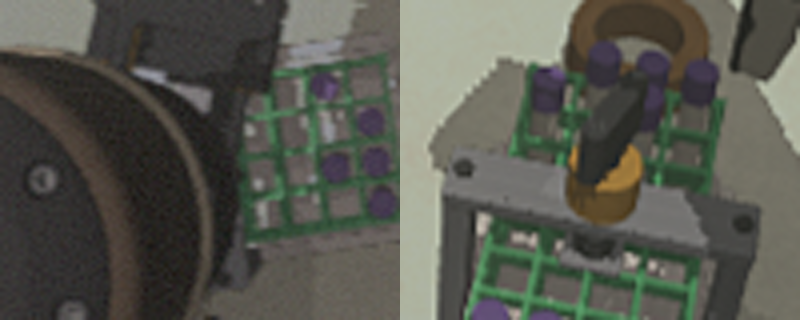

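The side view shows the wing unobstructed. Its outline measures 44.8 × 11.5 mm, matching the stated size, with its centre at (0.503, 0.118) and yaw 77.6°. I'll descend with the jaws open and then close.

Request:
jog_arm(
  targets="0 0 0.015 0 0 0 1; -0.001 0 0.03 0 0 0 1; -0.001 0 0.045 0 0 0 1; -0.001 0 0.06 0 0 0 1; -0.001 0 0.07 0 0 0 1; -0.001 0 0.078 0 0 0 1; -0.001 0 0.081 0 0 0 1; -0.001 0 0.081 0 0 0 1",
)

```text
clock: 6.95
tool_pos: [0.5026, 0.1184, 0.1463]
orientation: [179.9, -0.0, 77.5]
force: [0.3, -0.2, -0.0]
opening: 0.0874
```

```bash
python3 go.py 0.503 0.118 0.146 77.5
python3 - <<'E'
from h import *
p=snapshot("side"); im=p["img"][175:335,274:474]; cv2.imwrite("pics/s3.png",cv2.cvtColor(cv2.resize(im,None,fx=4,fy=3.75)[:600],cv2.COLOR_RGB2BGR))
for i in range(3): o=telemetry.get_obs(); print(o["moment"],o["force"],o["tau"][5])
E
```

```text
6.95 [0.5026 0.1184 0.1463] [179.9032  -0.0275  77.5259] q [ 35.1004   9.5799 -25.7065   0.0648 -54.6281 132.388 ] F [ 0.3051 -0.2119 -0.0197] M [-0.2068  0.0361  0.0109] tau6 -0.0002013582252402557 0.08735897874373884
shift [-0.0003  0.0005  0.0003] turn [ 0.0968 -0.0275  0.0259]
[-0.14325039  0.04815379 -0.04515624] [ 0.73510367 -0.01622103 -0.01144115] 5.408792986827393e-06
[-0.14325039  0.04815379 -0.04515624] [ 0.73510367 -0.01622103 -0.01144115] 5.408792986827393e-06
[-0.14325039  0.04815379 -0.04515624] [ 0.73510367 -0.01622103 -0.01144115] 5.408792986827393e-06
```

View pics/s3.png

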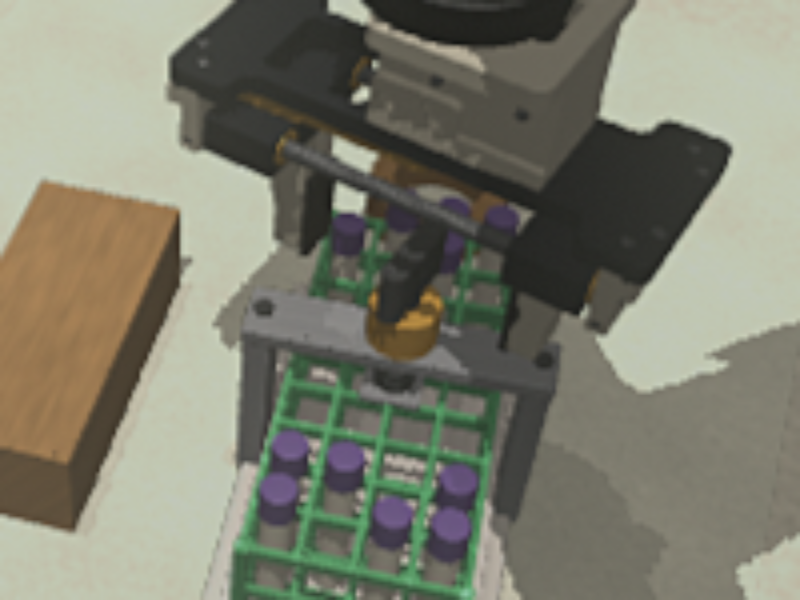

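The picture shows the wing at (410,265) midway between the open fingers, with the fingers clear of the bridge. Closing now.

Request:
jog_arm(
  targets="0 0 0 0 0 0 -1; 0 0 0 0 0 0 -1; 0 0 0 0 0 0 -1; 0 0 0 0 0 0 -1; 0 0 0 0 0 0 -1; 0 0 0 0 0 0 -1; 0 0 0 0 0 0 -1; 0 0 0 0 0 0 -1",
)

```text
clock: 8.0
tool_pos: [0.5027, 0.1184, 0.1466]
orientation: [179.9, -0.0, 77.5]
force: [0.8, 0.1, 0.2]
opening: 0.0131
```

```bash
python3 go.py
```

```text
8.0 [0.5027 0.1184 0.1466] [179.8858  -0.0437  77.5258] q [ 35.0997   9.5661 -25.6924   0.0673 -54.6322 132.3872] F [0.85   0.0773 0.2093] M [-0.2439 -0.3924 -0.0013] tau6 0.001501106089563109 0.013080147452578095
```

Request:
jog_arm(
  targets="0 0 0 0 0 4 -1; 0 0 0 0 0 8 -1; 0 0 0 0 0 13 -1; 0 0 0 0 0 18 -1; 0 0 0 0 0 23 -1; 0 0 0 0 0 28 -1; 0 0 0.0001 0 0 30 -1; 0 0 0.0001 0 0 30 -1",
)

```text
clock: 9.0
tool_pos: [0.504, 0.1182, 0.1466]
orientation: [179.8, -0.2, 47.5]
force: [6.2, -3.3, -3.9]
opening: 0.0105
```

```bash
python3 go.py
```

```text
9.0 [0.504  0.1182 0.1466] [179.8238  -0.1561  47.5151] q [ 35.0573   9.6081 -25.6786   0.17   -54.5229 102.3591] F [ 6.1559 -3.3483 -3.9269] M [-1.3347 -2.3248 -0.0393] tau6 -0.21711135283112526 0.010522757021993585
```

Request:
jog_arm(
  targets="0 0 0 0 0 2 -1; 0 0 0 0 0 4 -1; 0 0 0 0 0 5 -1; 0 0 0 0 0 5 -1; 0 0 0 0 0 5 -1; 0 0 0 0 0 5 -1; 0 0 0 0 0 5 -1; 0 0 0 0 0 5 -1",
)

```text
clock: 10.0
tool_pos: [0.5042, 0.1181, 0.1465]
orientation: [179.8, -0.2, 42.5]
force: [5.0, -3.0, -3.2]
opening: 0.0111
```

```bash
python3 go.py
```

```text
10.0 [0.5042 0.1181 0.1465] [179.8155  -0.1798  42.4976] q [ 35.0472   9.6177 -25.6825   0.1961 -54.4977  97.3366] F [ 4.984  -2.9729 -3.1926] M [-1.1396 -1.5461 -0.0747] tau6 0.011333096190355718 0.011110713384194226
```

Request:
jog_arm(
  targets="0 0 0 0 0 3 -1; 0 0 0 0 0 6 -1; 0 0 0 0 0 7 -1; 0 0 0 0 0 7 -1; 0 0 0 0 0 7 -1; 0 0 0 0 0 7 -1; 0 0 0 0 0 7 -1; 0 0 0 0 0 7 -1",
)

```text
clock: 11.0
tool_pos: [0.5043, 0.118, 0.1465]
orientation: [179.8, -0.2, 35.5]
force: [3.4, -2.5, -3.4]
opening: 0.0109
```

```bash
python3 go.py; python3 m1.py crop4.png|grep -A4 side
```

```text
11.0 [0.5043 0.118  0.1465] [179.8232  -0.206   35.5033] q [ 35.0373   9.6229 -25.6851   0.2151 -54.4847  90.341 ] F [ 3.4291 -2.5452 -3.4283] M [-1.1542 -1.4878 -0.0128] tau6 0.012432697985786945 0.010918987687810073
side 84 ((514.904052734375, 130.79640197753906), (11.820428848266602, 5.0996904373168945), 23.84271240234375) 0.17067836706583484
0.15 64 [0.5149 0.1313] -157.53742866576496 [0.0011 0.0033]
0.166 16 [0.515 0.131] -148.96499481292912 [0.001  0.0027]
thumbscrew 0.54 [0.4993 0.112  0.157 ]
collar 0.54 [0.5062 0.1199 0.113 ]
```

View pics/crop4.png

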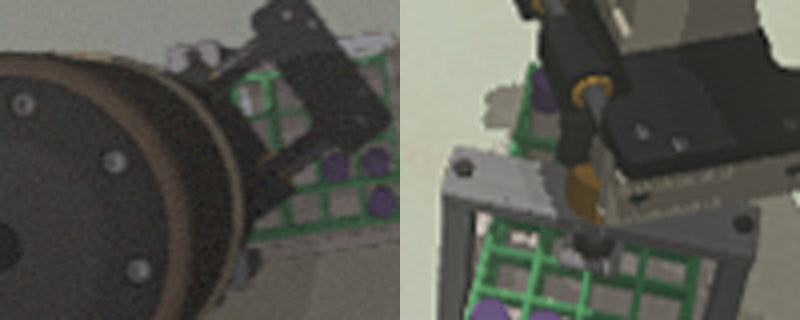

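The side view shows the wing gripped and turned along with the fingers, with the collar half hidden. The total turn so far is 42° with no torque beyond thread drag. From here I'll use 4° steps and average the torque readings.

```bash
cat > tq.py <<'E'
from h import *
np.set_printoptions(precision=3,suppress=True)
M=[];F=[];T=[]
for i in range(4):
    o=telemetry.get_obs(); M.append(o["moment"]);F.append(o["force"]);T.append(o["tau"][5]); snapshot("side")
o=telemetry.get_obs();M.append(o["moment"])
M=np.array(M); print(round(o["clock"],2),"yaw %.2f"%o["orientation"][2],o["tool_pos"],"q6 %.1f"%o["joint_pos"][5],"Mz",M[:,2],"mean %.3f"%M[:,2].mean(),"F",np.mean(F,0),"tau6",np.array(T),"op %.4f"%o["opening"])
E
python3 tq.py
```

```text
12.35 yaw 35.50 [0.504 0.118 0.147] q6 90.3 Mz [-0.039 -0.011 -0.015 -0.008 -0.009] mean -0.016 F [ 3.991 -2.545 -3.189] tau6 [0.012 0.012 0.012 0.012] op 0.0106
```

Request:
jog_arm(
  targets="0 0 0 0 0 2 -1; 0 0 0 0 0 4 -1; 0 0 0 0 0 4 -1; 0 0 0 0 0 4 -1; 0 0 0 0 0 4 -1; 0 0 0 0 0 4 -1; 0 0 0 0 0 4 -1; 0 0 0 0 0 4 -1",
)

```text
clock: 13.35
tool_pos: [0.5044, 0.1179, 0.1465]
orientation: [179.8, -0.2, 31.4]
force: [4.8, -3.0, -3.3]
opening: 0.0106
```

```bash
python3 tq.py
```

```text
13.55 yaw 31.43 [0.504 0.118 0.146] q6 86.3 Mz [-0.002  0.014 -0.007 -0.057 -0.014] mean -0.013 F [ 4.558 -2.703 -3.059] tau6 [0.023 0.023 0.023 0.023] op 0.0106
```

Request:
jog_arm(
  targets="0 0 0 0 0 2 -1; 0 0 0 0 0 4 -1; 0 0 0 0 0 4 -1; 0 0 0 0 0 4 -1; 0 0 0 0 0 4 -1; 0 0 0 0 0 4 -1; 0 0 0 0 0 4 -1; 0 0 0 0 0 4 -1",
)

```text
clock: 14.55
tool_pos: [0.5044, 0.1178, 0.1465]
orientation: [179.8, -0.2, 27.3]
force: [4.7, -2.8, -2.2]
opening: 0.0108
```

```bash
python3 tq.py
```

```text
14.75 yaw 27.34 [0.504 0.118 0.146] q6 82.2 Mz [ 0.02  -0.036 -0.013 -0.031 -0.044] mean -0.021 F [ 4.602 -3.058 -2.865] tau6 [0.023 0.023 0.023 0.023] op 0.0110
```

Request:
jog_arm(
  targets="0 0 0 0 0 2 -1; 0 0 0 0 0 4 -1; 0 0 0 0 0 4 -1; 0 0 0 0 0 4 -1; 0 0 0 0 0 4 -1; 0 0 0 0 0 4 -1; 0 0 0 0 0 4 -1; 0 0 0 0 0 4 -1",
)

```text
clock: 15.75
tool_pos: [0.5044, 0.1177, 0.1464]
orientation: [179.9, -0.2, 23.3]
force: [4.7, -3.4, -2.5]
opening: 0.0106
```

```bash
python3 tq.py
```

```text
15.95 yaw 23.26 [0.504 0.118 0.146] q6 78.1 Mz [-0.015 -0.027 -0.004 -0.014 -0.039] mean -0.020 F [ 4.232 -2.872 -3.165] tau6 [0.023 0.023 0.023 0.023] op 0.0110
```

Request:
jog_arm(
  targets="0 0 0 0 0 2 -1; 0 0 0 0 0 4 -1; 0 0 0 0 0 4 -1; 0 0 0 0 0 4 -1; 0 0 0 0 0 4 -1; 0 0 0 0 0 4 -1; 0 0 0 0 0 4 -1; 0 0 0 0 0 4 -1",
)

```text
clock: 16.95
tool_pos: [0.5045, 0.1177, 0.1465]
orientation: [179.9, -0.2, 19.2]
force: [3.9, -2.6, -3.3]
opening: 0.0106
```

```bash
python3 tq.py
```

```text
17.15 yaw 19.17 [0.505 0.118 0.146] q6 74.0 Mz [-0.061 -0.037 -0.013 -0.057  0.017] mean -0.030 F [ 4.107 -2.511 -3.432] tau6 [0.023 0.023 0.023 0.023] op 0.0108
```

Request:
jog_arm(
  targets="0 0 0 0 0 2 -1; 0 0 0 0 0 4 -1; 0 0 0 0 0 4 -1; 0 0 0 0 0 4 -1; 0 0 0 0 0 4 -1; 0 0 0 0 0 4 -1; 0 0 0 0 0 4 -1; 0 0 0 0 0 4 -1",
)

```text
clock: 18.15
tool_pos: [0.5045, 0.1175, 0.1464]
orientation: [179.9, -0.3, 15.1]
force: [5.3, -3.0, -3.2]
opening: 0.0106
```

```bash
python3 tq.py
```

```text
18.35 yaw 15.08 [0.505 0.118 0.146] q6 69.9 Mz [-0.019  0.015 -0.07  -0.008 -0.056] mean -0.028 F [ 4.411 -2.975 -3.431] tau6 [0.024 0.024 0.024 0.024] op 0.0110
```

Request:
jog_arm(
  targets="0 0 0 0 0 2 -1; 0 0 0 0 0 4 -1; 0 0 0 0 0 4 -1; 0 0 0 0 0 4 -1; 0 0 0 0 0 4 -1; 0 0 0 0 0 4 -1; 0 0 0 0 0 4 -1; 0 0 0 0 0 4 -1",
)

```text
clock: 19.35
tool_pos: [0.5046, 0.1175, 0.1464]
orientation: [179.9, -0.3, 11.0]
force: [4.1, -3.3, -3.1]
opening: 0.0109
```

```bash
python3 tq.py
```

```text
19.55 yaw 10.99 [0.505 0.117 0.146] q6 65.8 Mz [ 0.035 -0.015 -0.024 -0.015 -0.031] mean -0.010 F [ 4.128 -3.255 -3.43 ] tau6 [0.024 0.024 0.024 0.024] op 0.0108
```

Request:
jog_arm(
  targets="0 0 0 0 0 2 -1; 0 0 0 0 0 4 -1; 0 0 0 0 0 4 -1; 0 0 0 0 0 4 -1; 0 0 0 0 0 4 -1; 0 0 0 0 0 4 -1; 0 0 0 0 0 4 -1; 0 0 0 0 0 4 -1",
)

```text
clock: 20.55
tool_pos: [0.5046, 0.1174, 0.1464]
orientation: [179.9, -0.3, 6.9]
force: [3.4, -3.1, -3.1]
opening: 0.0109
```

```bash
python3 tq.py
```

```text
20.75 yaw 6.91 [0.505 0.117 0.146] q6 61.7 Mz [-0.034 -0.07  -0.013 -0.032 -0.039] mean -0.038 F [ 4.134 -2.77  -3.106] tau6 [0.025 0.025 0.025 0.024] op 0.0108
```

Request:
jog_arm(
  targets="0 0 0 0 0 2 -1; 0 0 0 0 0 4 -1; 0 0 0 0 0 4 -1; 0 0 0 0 0 4 -1; 0 0 0 0 0 4 -1; 0 0 0 0 0 4 -1; 0 0 0 0 0 4 -1; 0 0 0 0 0 4 -1",
)

```text
clock: 21.75
tool_pos: [0.5046, 0.1173, 0.1464]
orientation: [179.9, -0.3, 2.8]
force: [4.7, -2.7, -3.3]
opening: 0.0109
```

```bash
python3 tq.py
```

```text
21.95 yaw 2.82 [0.505 0.117 0.146] q6 57.7 Mz [-0.062  0.01  -0.092 -0.046 -0.019] mean -0.042 F [ 4.632 -3.259 -2.956] tau6 [0.025 0.025 0.025 0.025] op 0.0106
```

Request:
jog_arm(
  targets="0 0 0 0 0 2 -1; 0 0 0 0 0 4 -1; 0 0 0 0 0 4 -1; 0 0 0 0 0 4 -1; 0 0 0 0 0 4 -1; 0 0 0 0 0 4 -1; 0 0 0 0 0 4 -1; 0 0 0 0 0 4 -1",
)

```text
clock: 22.95
tool_pos: [0.5046, 0.1172, 0.1464]
orientation: [179.9, -0.3, -1.3]
force: [3.7, -3.8, -3.9]
opening: 0.0109
```

```bash
python3 tq.py
```

```text
23.15 yaw -1.27 [0.505 0.117 0.146] q6 53.6 Mz [-0.031 -0.071  0.018 -0.019  0.   ] mean -0.021 F [ 3.998 -3.3   -3.345] tau6 [0.025 0.025 0.025 0.025] op 0.0108
```

Request:
jog_arm(
  targets="0 0 0 0 0 2 -1; 0 0 0 0 0 4 -1; 0 0 0 0 0 4 -1; 0 0 0 0 0 4 -1; 0 0 0 0 0 4 -1; 0 0 0 0 0 4 -1; 0 0 0 0 0 4 -1; 0 0 0 0 0 4 -1",
)

```text
clock: 24.15
tool_pos: [0.5046, 0.1171, 0.1464]
orientation: [179.9, -0.3, -5.4]
force: [4.4, -3.4, -3.5]
opening: 0.0106
```

```bash
python3 tq.py
```

```text
24.35 yaw -5.36 [0.505 0.117 0.146] q6 49.5 Mz [-0.054 -0.033 -0.062 -0.009  0.009] mean -0.030 F [ 4.005 -3.261 -3.056] tau6 [0.026 0.026 0.026 0.026] op 0.0109
```

Request:
jog_arm(
  targets="0 0 0 0 0 2 -1; 0 0 0 0 0 4 -1; 0 0 0 0 0 4 -1; 0 0 0 0 0 4 -1; 0 0 0 0 0 4 -1; 0 0 0 0 0 4 -1; 0 0 0 0 0 4 -1; 0 0 0 0 0 4 -1",
)

```text
clock: 25.35
tool_pos: [0.5046, 0.117, 0.1464]
orientation: [179.9, -0.3, -9.4]
force: [3.6, -3.9, -3.2]
opening: 0.0106
```

```bash
python3 tq.py
```

```text
25.55 yaw -9.45 [0.505 0.117 0.146] q6 45.4 Mz [-0.014 -0.003 -0.014 -0.072 -0.019] mean -0.024 F [ 3.619 -3.329 -3.122] tau6 [0.026 0.026 0.026 0.026] op 0.0109
```

Request:
jog_arm(
  targets="0 0 0 0 0 2 -1; 0 0 0 0 0 4 -1; 0 0 0 0 0 4 -1; 0 0 0 0 0 4 -1; 0 0 0 0 0 4 -1; 0 0 0 0 0 4 -1; 0 0 0 0 0 4 -1; 0 0 0 0 0 4 -1",
)

```text
clock: 26.55
tool_pos: [0.5046, 0.1169, 0.1463]
orientation: [180.0, -0.3, -13.5]
force: [3.9, -3.4, -2.6]
opening: 0.0106
```

```bash
python3 tq.py
```

```text
26.75 yaw -13.54 [0.505 0.117 0.146] q6 41.3 Mz [-0.015 -0.031 -0.041 -0.014 -0.029] mean -0.026 F [ 4.154 -3.073 -2.893] tau6 [0.027 0.027 0.027 0.027] op 0.0107
```

Request:
jog_arm(
  targets="0 0 0 0 0 2 -1; 0 0 0 0 0 4 -1; 0 0 0 0 0 4 -1; 0 0 0 0 0 4 -1; 0 0 0 0 0 4 -1; 0 0 0 0 0 4 -1; 0 0 0 0 0 4 -1; 0 0 0 0 0 4 -1",
)

```text
clock: 27.75
tool_pos: [0.5046, 0.1168, 0.1463]
orientation: [180.0, -0.3, -17.6]
force: [5.2, -3.8, -3.7]
opening: 0.0107
```

```bash
python3 tq.py
```

```text
27.95 yaw -17.63 [0.505 0.117 0.146] q6 37.2 Mz [-0.029 -0.053 -0.055 -0.025 -0.081] mean -0.049 F [ 4.242 -3.615 -2.815] tau6 [0.027 0.027 0.027 0.027] op 0.0107
```

Request:
jog_arm(
  targets="0 0 0 0 0 2 -1; 0 0 0 0 0 4 -1; 0 0 0 0 0 4 -1; 0 0 0 0 0 4 -1; 0 0 0 0 0 4 -1; 0 0 0 0 0 4 -1; 0 0 0 0 0 4 -1; 0 0 0 0 0 4 -1",
)

```text
clock: 28.95
tool_pos: [0.5045, 0.1167, 0.1463]
orientation: [180.0, -0.3, -21.7]
force: [4.2, -3.1, -2.5]
opening: 0.0112
```

```bash
python3 tq.py
```

```text
29.15 yaw -21.71 [0.505 0.117 0.146] q6 33.1 Mz [-0.034 -0.027 -0.038 -0.062 -0.057] mean -0.044 F [ 4.074 -3.023 -2.963] tau6 [0.028 0.027 0.027 0.028] op 0.0111
```

```bash
python3 go.py
```

```text
29.15 [0.5045 0.1167 0.1463] [179.9918  -0.2996 -21.7143] q [ 34.9652   9.6373 -25.7365   0.3132 -54.4688  33.1388] F [ 4.4108 -2.6656 -2.9779] M [-1.2151 -1.334  -0.0575] tau6 0.02748303988482803 0.011105175572959668
```

The state hasn't changed, so I'll carry on with the 4° steps.

Request:
jog_arm(
  targets="0 0 0 0 0 2 -1; 0 0 0 0 0 4 -1; 0 0 0 0 0 4 -1; 0 0 0 0 0 4 -1; 0 0 0 0 0 4 -1; 0 0 0 0 0 4 -1; 0 0 0 0 0 4 -1; 0 0 0 0 0 4 -1",
)

```text
clock: 30.15
tool_pos: [0.5046, 0.1167, 0.1463]
orientation: [-180.0, -0.3, -25.8]
force: [4.6, -3.0, -2.8]
opening: 0.0107
```

```bash
python3 tq.py
```

```text
30.35 yaw -25.81 [0.505 0.117 0.146] q6 29.0 Mz [-0.064 -0.011  0.007 -0.012  0.034] mean -0.009 F [ 4.306 -2.508 -3.032] tau6 [0.006 0.006 0.006 0.006] op 0.0107
```

Request:
jog_arm(
  targets="0 0 0 0 0 1 -1; 0 0 0 0 0 2 -1; 0 0 0 0 0 2 -1; 0 0 0 0 0 2 -1; 0 0 0 0 0 2 -1; 0 0 0 0 0 2 -1; 0 0 0 0 0 2 -1; 0 0 0 0 0 2 -1",
)

```text
clock: 31.35
tool_pos: [0.5047, 0.1168, 0.1463]
orientation: [-180.0, -0.3, -27.9]
force: [4.3, -1.9, -3.6]
opening: 0.0106
```

```bash
python3 tq.py
```

```text
31.55 yaw -27.88 [0.505 0.117 0.146] q6 27.0 Mz [-0.042  0.068  0.074  0.049  0.075] mean 0.045 F [ 4.497 -2.652 -3.442] tau6 [-0.053 -0.053 -0.053 -0.053] op 0.0109
```

Both signals have turned. tau6 fell from 0.027 to 0.006 to -0.053 and Mz rose by about 0.07, a slope of roughly 1.7 N m/rad, so this is the stop. It began at a yaw of about -25°. I'll go on in small steps.

Request:
jog_arm(
  targets="0 0 0 0 0 1 -1; 0 0 0 0 0 2 -1; 0 0 0 0 0 2 -1; 0 0 0 0 0 2 -1; 0 0 0 0 0 2 -1; 0 0 0 0 0 2 -1; 0 0 0 0 0 2 -1; 0 0 0 0 0 2 -1",
)

```text
clock: 32.55
tool_pos: [0.5049, 0.1169, 0.1463]
orientation: [-179.9, -0.3, -30.0]
force: [5.7, -2.7, -4.0]
opening: 0.011
```

```bash
python3 tq.py
```

```text
32.75 yaw -29.96 [0.505 0.117 0.146] q6 24.9 Mz [0.096 0.133 0.055 0.07  0.102] mean 0.091 F [ 4.456 -2.314 -3.677] tau6 [-0.1 -0.1 -0.1 -0.1] op 0.0108
```

Request:
jog_arm(
  targets="0 0 0 0 0 1 -1; 0 0 0 0 0 2 -1; 0 0 0 0 0 3 -1; 0 0 0 0 0 3 -1; 0 0 0 0 0 3 -1; 0 0 0 0 0 3 -1; 0 0 0 0 0 3 -1; 0 0 0 0 0 3 -1",
)

```text
clock: 33.75
tool_pos: [0.5052, 0.1171, 0.1463]
orientation: [-179.9, -0.3, -33.0]
force: [5.4, -1.7, -4.3]
opening: 0.0108
```

```bash
python3 tq.py
```

```text
33.95 yaw -33.02 [0.505 0.117 0.146] q6 21.8 Mz [0.196 0.192 0.178 0.172 0.182] mean 0.184 F [ 5.114 -2.199 -3.77 ] tau6 [-0.178 -0.178 -0.178 -0.178] op 0.0108
```

The wing is bottomed at about 0.2 N m, which is finger-tight. The stop began at tool yaw -25.0, so a quarter turn back, with drag wind-up allowed for, ends at about +67. That is 100° counter-clockwise from here.

Request:
jog_arm(
  targets="0 0 0 0 0 -5 -1; 0 0 0 0 0 -12 -1; 0 0 0 0 0 -20 -1; 0 0 0 0 0 -28 -1; 0 0 0 0 0 -36 -1; 0 0 0 0 0 -44 -1; 0 0 -0.0001 0 0 -50 -1; 0 0 -0.0001 0 0 -50 -1",
)

```text
clock: 34.95
tool_pos: [0.5048, 0.1174, 0.1464]
orientation: [179.8, -0.3, 16.9]
force: [0.1, -0.1, -1.2]
opening: 0.0108
```

```bash
python3 tq.py
```

```text
35.15 yaw 16.87 [0.505 0.117 0.146] q6 71.7 Mz [0.088 0.027 0.033 0.024 0.028] mean 0.040 F [-0.076  0.082 -0.516] tau6 [ 0.863  0.299  0.052 -0.025] op 0.0111
```

Request:
jog_arm(
  targets="0 0 0 0 0 -5 -1; 0 0 0 0 0 -12 -1; 0 0 0 0 0 -20 -1; 0 0 0 0 0 -28 -1; 0 0 0 0 0 -36 -1; 0 0 0 0 0 -44 -1; 0 0 -0.0001 0 0 -49 -1; 0 0 -0.0001 0 0 -49 -1",
)

```text
clock: 36.15
tool_pos: [0.5044, 0.1178, 0.1466]
orientation: [179.7, -0.1, 65.8]
force: [-4.1, 3.6, 3.4]
opening: 0.0107
```

```bash
python3 tq.py
```

```text
36.35 yaw 65.67 [0.504 0.118 0.147] q6 120.5 Mz [-0.    -0.017  0.027  0.038  0.074] mean 0.024 F [-4.149  3.957  3.313] tau6 [ 0.728  0.192  0.03  -0.011] op 0.0110
```

The tool is at yaw 65.7, which is 90.7° back from the stop onset. Now I'll release and lift.

Request:
jog_arm(
  targets="0 0 0 0 0 0 -0.5; 0 0 0 0 0 0 0; 0 0 0 0 0 0 0.5; 0 0 0 0 0 0 1; 0 0 0 0 0 0 1; 0 0 0 0 0 0 1; 0 0 0 0 0 0 1; 0 0 0 0 0 0 1",
)

```text
clock: 37.35
tool_pos: [0.5045, 0.1178, 0.1466]
orientation: [179.7, -0.1, 65.7]
force: [-0.7, 0.5, -0.2]
opening: 0.0847
```

Request:
jog_arm(
  targets="0 0 -0.005 0 0 0 1; 0 0 -0.015 0 0 0 1; 0 0 -0.03 0 0 0 1; 0 0 -0.045 0 0 0 1; 0 0 -0.06 0 0 0 1; 0 0 -0.075 0 0 0 1; 0 0 -0.09 0 0 0 1; 0 0 -0.1 0 0 0 1",
)

```text
clock: 38.35
tool_pos: [0.5042, 0.118, 0.2477]
orientation: [179.7, -0.1, 65.7]
force: [-0.8, 0.1, 0.1]
opening: 0.0876
```

```bash
python3 tq.py; python3 m1.py crop5.png
```

```text
38.55 yaw 65.67 [0.504 0.118 0.246] q6 120.5 Mz [ 0.007  0.017  0.001 -0.022  0.03 ] mean 0.007 F [-0.041  0.095  0.183] tau6 [-0.     0.     0.001 -0.001] op 0.0874
thumbscrew 0.43 [ 0.5312 -0.0572  0.157 ]
station 0.64 [0.5058 0.1135 0.    ]
tape_roll_mid 0.94 [ 0.5299 -0.0723  0.015 ]
carton_mid 0.94 [0.667  0.1227 0.03  ]
side 313 ((503.1107177734375, 118.10672760009766), (45.014766693115234, 11.998647689819336), 66.37012481689453) 0.1714237072784569
0.15 277 [0.5029 0.122 ] 65.1791027709776 [0.0034 0.013 ]
0.166 155 [0.5034 0.1193] 66.45046808886684 [0.0034 0.0126]
thumbscrew 0.77 [0.5009 0.118  0.157 ]
collar 0.48 [0.5048 0.1158 0.113 ]
spindle 0.8 [0.5055 0.1176 0.081 ]
station 0.89 [0.5075 0.1181 0.    ]
tape_roll_mid 0.92 [ 0.5205 -0.0685  0.015 ]
carton_mid 0.94 [0.6661 0.1229 0.03  ]
```

View pics/crop5.png

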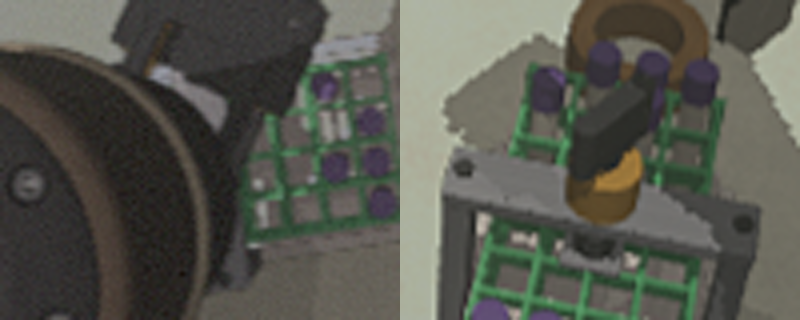

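The side view shows the free wing at a yaw of 66.4°, matching the tool's 65.7°, so the screw neither slipped nor sprang back. The gripper is clear above it and the tape and carton haven't moved. Handing in.

```bash
python3 -c "
from plant import job,telemetry
print(job.close_job(), telemetry.get_obs()['clock'])"
```

```text
the job is handed in; nothing more can be done
the job is handed in; nothing more can be done
```

I turned the thumbscrew clockwise until it bottomed, backed it off about a quarter turn, let go and lifted clear. The job was handed in at about 39 s of the 72 s allowed.

- **Tightening:** The wing turned about 103° before the stop, which began at tool yaw about -25°. I took it to about 0.2 N m, which is finger-tight. Only the last steps showed a clear rise in torque, at about 1.5 N m per rad.
- **Backing off:** I released it with the tool at +65.7°, about 90.7° back from the stop. After release the side camera measured the wing at 66.4°, so it neither slipped nor sprang back.
- **Bystanders:** The tape roll and carton read the same as before, within measurement scatter. The jar was outside or hidden in the last views, so I did not measure it again. The arm never went near it.
- **Torque readings that disagreed:** While the screw was turning freely, the drag readings had the opposite sign to what I expected, by about 0.03 N m. I put that down to sensor bias or settling, so the finger-tight torque is known to about ±0.03 N m.
- **Bad network reports:** The network missed or misplaced the wing in two top views, one of them after release, when the arm was in the way. It also put the jar at the tape roll once. I discarded those reports.

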